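Sort the mixed-up car keys back into their job trays

TASK

The red, blue and yellow car keys lie in each other's job trays. First clear the finished white key off the black parking mat into the white tray, then use the emptied mat to park one coloured key on while you move the keys round, until every key lies flat, buttons up, lengthways in the middle of the tray of its own colour and the mat is empty. Set each key down gently; do not drop it.

Things in the scene. Friction and masses are not known exactly. Their poses are not given: they have to be found in the camera images.
- red_key: red car remote key (its blade folded away): a flat rounded box 74 long (x) x 38 wide (y) x 16 mm high (about 17 over the black button panel on its top), 50 g, loose. Origin at the centre of its underside, x along its length, z up when its buttons face up. At the start it lies buttons up, roughly lengthways, in a tray of another colour.
- blue_key: blue car remote key (its blade folded away): a flat rounded box 74 long (x) x 38 wide (y) x 16 mm high (about 17 over the black button panel on its top), 50 g, loose. Origin at the centre of its underside, x along its length, z up when its buttons face up. At the start it lies buttons up, roughly lengthways, in a tray of another colour.
- yellow_key: yellow car remote key (its blade folded away): a flat rounded box 74 long (x) x 38 wide (y) x 16 mm high (about 17 over the black button panel on its top), 50 g, loose. Origin at the centre of its underside, x along its length, z up when its buttons face up. At the start it lies buttons up, roughly lengthways, in a tray of another colour.
- white_key: white car remote key (its blade folded away): a flat rounded box 74 long (x) x 38 wide (y) x 16 mm high (about 17 over the black button panel on its top), 50 g, loose. Origin at the centre of its underside, x along its length, z up when its buttons face up. At the start it lies buttons up, roughly lengthways, on the black parking mat.
- red_tray: red job tray, fixed to the bench: flat plate 110 long (x) x 80 wide (y) x 3 mm thick with a 3 mm wide rim whose top is 7 mm above the bench (inside 104 x 74 mm). Origin at the centre of its underside, at bench height; a key lying in it has its underside 3 mm higher. x along its length. At the start it holds a key of another colour.
- blue_tray: blue job tray, fixed to the bench: flat plate 110 long (x) x 80 wide (y) x 3 mm thick with a 3 mm wide rim whose top is 7 mm above the bench (inside 104 x 74 mm). Origin at the centre of its underside, at bench height; a key lying in it has its underside 3 mm higher. x along its length. At the start it holds a key of another colour.
- yellow_tray: yellow job tray, fixed to the bench: flat plate 110 long (x) x 80 wide (y) x 3 mm thick with a 3 mm wide rim whose top is 7 mm above the bench (inside 104 x 74 mm). Origin at the centre of its underside, at bench height; a key lying in it has its underside 3 mm higher. x along its length. At the start it holds a key of another colour.
- white_tray: white job tray, fixed to the bench: flat plate 110 long (x) x 80 wide (y) x 3 mm thick with a 3 mm wide rim whose top is 7 mm above the bench (inside 104 x 74 mm). Origin at the centre of its underside, at bench height; a key lying in it has its underside 3 mm higher. x along its length. Empty at the start.
- parking_mat: black parking mat, fixed to the bench: flat rubber slab 110 long (x) x 80 wide (y) x 3 mm thick, no rim. Origin at the centre of its underside, at bench height, x along its length. The white key lies on it at the start. Low tools and small tins lie between the mats and trays, none higher than 35 mm.

How it is judged (in metres and radians):
On the way, in this order (a step that is already met when the one before it is completed fails the run):
1. the white key lies released in the white tray (horizontal distance between white_key and white_tray below 0.015 m and z of white_key in the frame of white_tray below 0.006 m and angle between white_key's own z axis and vertical below 0.1 rad and linear speed of white_key below 0.03 m/s and contact force between the fingers and white_key below 0.05 N and angle between the x axis of white_key and the x axis of white_tray, either way round below 0.3 rad), for 0.2 s.
2. a coloured key lies released on the black parking mat (((horizontal distance between red_key and parking_mat below 0.03 m and z of red_key in the frame of parking_mat below 0.006 m and angle between red_key's own z axis and vertical below 0.1 rad and linear speed of red_key below 0.03 m/s and contact force between the fingers and red_key below 0.05 N) or (horizontal distance between blue_key and parking_mat below 0.03 m and z of blue_key in the frame of parking_mat below 0.006 m and angle between blue_key's own z axis and vertical below 0.1 rad and linear speed of blue_key below 0.03 m/s and contact force between the fingers and blue_key below 0.05 N) or (horizontal distance between yellow_key and parking_mat below 0.03 m and z of yellow_key in the frame of parking_mat below 0.006 m and angle between yellow_key's own z axis and vertical below 0.1 rad and linear speed of yellow_key below 0.03 m/s and contact force between the fingers and yellow_key below 0.05 N))), for 0.2 s.
At the end, for the whole second after the job is handed in: Each key lies in the tray of its own colour: centre within 15 mm of the tray's centre, length within 0.3 rad of the tray's (either way round), buttons up and flat within 0.1 rad, underside on the tray floor (under 6 mm above the tray's origin), at rest, released (all of step 1 and horizontal distance between red_key and red_tray below 0.015 m and z of red_key in the frame of red_tray below 0.006 m and angle between each of red_key, blue_key, yellow_key's own z axis and vertical below 0.1 rad and linear speed of each of red_key, blue_key, yellow_key below 0.03 m/s and contact force between the fingers and red_key below 0.05 N and angle between the x axis of red_key and the x axis of red_tray, either way round below 0.3 rad and horizontal distance between blue_key and blue_tray below 0.015 m and z of blue_key in the frame of blue_tray below 0.006 m and contact force between the fingers and blue_key below 0.05 N and angle between the x axis of blue_key and the x axis of blue_tray, either way round below 0.3 rad and horizontal distance between yellow_key and yellow_tray below 0.015 m and z of yellow_key in the frame of yellow_tray below 0.006 m and contact force between the fingers and yellow_key below 0.05 N and angle between the x axis of yellow_key and the x axis of yellow_tray, either way round below 0.3 rad); the robot touches nothing.
It fails at once if the red key is dropped (falls freely by more than about 30 mm) (linear speed of red_key above 0.75 m/s and contact force between anything else and red_key below 0.02 N).
It fails at once if the blue key is dropped (falls freely by more than about 30 mm) (linear speed of blue_key above 0.75 m/s and contact force between anything else and blue_key below 0.02 N).
It fails at once if the yellow key is dropped (falls freely by more than about 30 mm) (linear speed of yellow_key above 0.75 m/s and contact force between anything else and yellow_key below 0.02 N).
It fails at once if the white key is dropped (falls freely by more than about 30 mm) (linear speed of white_key above 0.75 m/s and contact force between anything else and white_key below 0.02 N).
It also fails if it takes over 102 s, if anything falls off the work surface, if the arm or the gripper's body presses on something with over 40 N, if the wrist force passes 120 N, or if a joint passes its speed limit or range.

ROBOT

A 7-joint arm with a two-finger parallel gripper is mounted at the origin on the work surface. World frame = base frame: x ahead of the robot, y to its left, z up, the work surface at z = 0. Lengths are in m, angles in degrees, forces in N, time in s.
With the tool pointing down it reaches from about 0.425 to 0.8 m from the base axis. Payload 8.3 kg.
Tool frame: the origin (TCP) lies at the centre of the arm's flange, where the gripper is bolted on; the fingertips stand 173 mm ahead of it and the grasp point (between the pads) lies 155 mm ahead of it; z points along the fingers, y is the line along which they close (so a half turn about z gives the same grasp; the last joint's range is limited). The gripper opens to 85 mm and grips with 20 to 120 N. Pads are 22 mm wide; open, the fingers measure 114 mm over their backs; the gripper's body (76 mm by 85 mm) begins 54 mm behind the grasp point. The pads swing forward as they close: fully open they stand 13 mm farther back than shut.
Start: joints at [61.942, 21.967, 0.94, 78.501, -0.361, 79.538, -2.664], TCP at [0.259, -0.569, 0.405] pointing down, gripper open.
Joint ranges: [-169.22, 169.22], [-14.56, 117.87], [-87.37, 89.26], [10.42, 133.3], [-82.24, 262.24], [0.94, 117.77], [-172.7, 172.7]. Speed limits (degrees/s): [136.94, 136.94, 172.46, 172.46, 180, 180, 180].

INTERFACE

Orientations are given as a 3x3 rotation matrix whose columns are the frame's x, y, z axes.
In Python, from bench import monitor, eyes, bot gives the robot as it stands.
- The arm moves only by the tool drive_tool, never from a script. Its argument "deltas" is a list of rows, each a list of 7 numbers: the shift along the tool's x, y, z in parts of the range, where 1.0 means 800 mm, then the turn, a rotation vector about the tool's x, y, z in fractions of the full range, 1 being 120 degrees, then the finger opening in mm, from 0 to 85.4. A call has 1 to 20 rows; each row is the pose to reach, as a shift and turn from the pose commanded when the call began, along the tool's axes at that moment; what a row does not reach only later rows make up. A row lasts 1/12 s, in which the tool goes at most 41.7 mm and 7.16 degrees, less where a joint would pass 70% of its speed; a pose out of reach is approached as far as the arm can. A call with a gripper value outside its range is refused whole. The fingers move at their own pace and stop on an object; "squeeze" is the grip in N (left out, the last holds). Time passes only in rows, so rows that repeat a pose let the fingers close. It gives the time, the measured TCP pose, the force, the opening and the grip force at its end, in the units of the state.
- monitor.read_state(): the state, without advancing time (a new reading comes with each control period).
- eyes.camera(name): name is "side" or "top"; returns a dict with "pixels" (384x512x3 uint8, red, green, blue), "fx", "fy", "cx", "cy" (pixels), "camera_from_world" (4x4, takes a point from world to camera coordinates). Camera axes: x right, y down, z forward; pixel columns grow to the right and rows downward; lengths in m; the calibration is good to about 2 mm. A picture is of the moment at which its call begins. There is no depth.
- bot.close_job(): hands the job in; it is judged then, once.
The state is a dict: "clock": time; "joints": joint angles; "qd": joint speeds; "joint_torque": joint torques, N m; "tcp_pos": TCP position; "tool_rot": TCP orientation; "force": force on the tool from outside, world axes, zero at the start; "moment": the same for the moment, N m; "opening": finger opening in m; "finger_force": force on a finger pad.
Only numpy, scipy, OpenCV 4.12 (cv2) and the standard library are available. Lean on these libraries where they do the work, as an engineer would, in place of code of your own. Each camera call takes 0.05 s, during which the arm holds its last target. There are 200 camera calls.

## Working session

There is one attempt and no reset: what is moved stays moved. The work goes in short steps, Python scripts to look and compute and a tool call to move; the robot and the scene stay as the last step left them, time stands still between calls to the robot, and variables do not carry over. Pictures are saved under pics/ and viewed, at most 14 in all, crops included, and the job is handed in when it is done.

Besides the shell and the picture viewer there is one more tool, called after "Request:" by a JSON object that holds its "name" and its "arguments", one argument or row to a line. drive_tool: Moves the arm, as the interface text tells. Its arguments: {"type":"object","properties":{"deltas":{"type":"array","items":{"type":"array","items":{"type":"number"}}},"squeeze":{"type":"number"}},"required":["deltas"]}

```bash
ls; mkdir -p pics; python3 - <<'E'
from bench import monitor, eyes, bot
import cv2
for n in ("top","side"):
    c=eyes.camera(n); cv2.imwrite(f"pics/{n}0.png",c["pixels"][:,:,::-1]); print(n,c["fx"],c["fy"],c["cx"],c["cy"],c["camera_from_world"].round(4).tolist() if hasattr(c["camera_from_world"],'round') else c["camera_from_world"])
s=monitor.read_state()
for k in s: print(k,s[k])
E
```

```text
pics
top 440.32030035306303 440.32030035306303 266.40562202457147 190.99541971065096 [[-0.0251, -0.999, 0.0358, 0.0042], [-0.9968, 0.0223, -0.077, 0.552], [0.0761, -0.0376, -0.9964, 0.838], [0.0, 0.0, 0.0, 1.0]]
side 365.92884510022685 365.92884510022685 250.41014986773095 196.1516833996797 [[-0.9511, -0.3087, -0.0084, 0.5012], [-0.2063, 0.6554, -0.7266, 0.1549], [0.2298, -0.6893, -0.6871, 0.687], [0.0, 0.0, 0.0, 1.0]]
clock 0.1
joints [61.9433619  22.01224051  0.93861839 78.5552762  -0.36119881 79.53724964
 -2.66412854]
qd [-0.00419135 -0.12677279 -0.0114946  -0.0245567  -0.01102278 -0.07793889
 -0.00500732]
joint_torque [ 3.97810145e-03 -6.29126143e+01  8.47947244e-01 -3.72758102e+01
  1.68081903e-02  1.04675294e-02 -1.50946794e-04]
tcp_pos [ 0.25869174 -0.56879438  0.40375908]
tool_rot [[ 9.10278876e-01  4.13994918e-01 -7.59565860e-04]
 [ 4.13995614e-01 -9.10277454e-01  1.60902955e-03]
 [-2.52856222e-05 -1.77912254e-03 -9.99998417e-01]]
force [-0.52719502  0.16508605 -0.38118775]
moment [ 0.00525862  0.00077073 -0.04622702]
finger_force 0.0
opening 0.08522119932043384
```

View pics/top0.png

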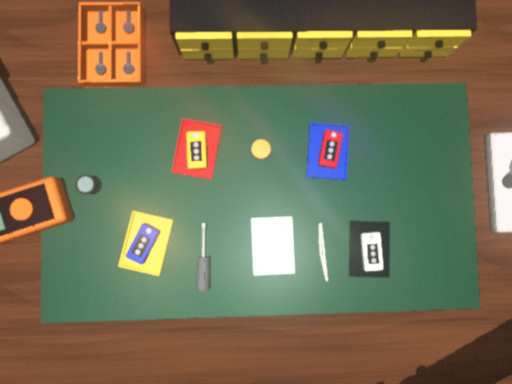

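View pics/side0.png

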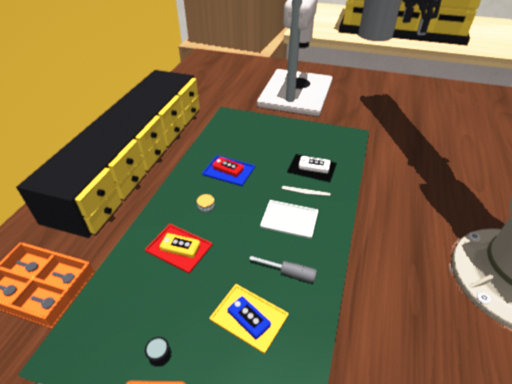

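The top view has the red tray (197,148) holding yellow, the blue tray (329,152) holding red and the yellow tray (146,243) holding blue. The white tray (273,246) is empty, and the mat (369,249) holds white. The side view agrees.

```bash
cat > h.py <<'E'
import numpy as np, cv2
from bench import monitor, eyes, bot
def unproj(c,uv,z):
    T=np.array(c["camera_from_world"]);R,t=T[:3,:3],T[:3,3]
    d=np.c_[(uv[:,0]-c["cx"])/c["fx"],(uv[:,1]-c["cy"])/c["fy"],np.ones(len(uv))]@R
    o=-R.T@t
    return (o+d*((z-o[2])/d[:,2])[:,None])[:,:2]
def masks(im):
    h,s,v=[a.astype(int) for a in cv2.split(cv2.cvtColor(im,cv2.COLOR_RGB2HSV))]
    col=(s>140)&(v>90)
    return dict(red=col&((h<8)|(h>170)),blue=col&(h>105)&(h<135),yellow=col&(h>18)&(h<35),
                white=(s<60)&(v>150),black=(v<45))
def rect(c,m,box,z):
    x0,y0,x1,y1=box; k=np.zeros(m.shape,np.uint8); k[y0:y1,x0:x1]=m[y0:y1,x0:x1]
    cs,_=cv2.findContours(k,cv2.RETR_EXTERNAL,cv2.CHAIN_APPROX_NONE)
    p=max(cs,key=cv2.contourArea)[:,0].astype(float)
    w=unproj(c,p,z)*1000
    (a,b),(l,q),an=cv2.minAreaRect(w.astype(np.float32))
    if l<q: l,q,an=q,l,an+90
    return np.round([a,b,l+1.9,q+1.9,(an+90)%180-90],1)   # x,y,len,wid mm, yaw deg of length
BOX=dict(R=(165,110,230,185),B=(300,115,356,188),Y=(110,200,180,285),W=(245,210,300,280),M=(342,215,396,282))
E
python3 - <<'E'
from h import *
c=eyes.camera("top");m=masks(c["pixels"])
for k,b,z in (("red","R",7),("blue","B",7),("yellow","Y",7),("white","W",7),("black","M",3)): print("tray",k,rect(c,m[k],BOX[b],z/1000))
for k,b in (("yellow","R"),("red","B"),("blue","Y"),("white","M")): print("key",k,rect(c,m[k],BOX[b],.019))
E
```

```text
tray red [641.3 127.5 112.6  83.  -11.5]
tray blue [ 631.7 -134.7  113.5   83.4   -5.3]
tray yellow [452.  261.2 123.9  56.8  15.7]
tray white [447.9 -17.8 137.  108.8  -1.7]Traceback (most recent call last):
  File "<stdin>", line 3, in <module>
  File "h.py", line 16, in rect
    p=max(cs,key=cv2.contourArea)[:,0].astype(float)
      ~~~^^^^^^^^^^^^^^^^^^^^^^^^
ValueError: max() iterable argument is empty
```

```bash
python3 - <<'E'
from h import *
c=eyes.camera("top");hs=cv2.cvtColor(c["pixels"],cv2.COLOR_RGB2HSV)
for n,(u,v) in dict(wt=(273,246),green=(273,300),green2=(240,240),mat=(355,262),wkey=(373,268),yt1=(160,220),yt2=(130,262),ykey=(197,138),bkey=(153,232),bt=(315,170),rkey=(332,137),rt=(208,130)).items(): print(n,hs[v,u],hs[v+2,u+1])
E
```

```text
wt [  0   0 255] [  0   0 255]
green [ 69  62 156] [ 69  62 157]
green2 [ 71  56 170] [ 70  53 164]
mat [60 11 71] [51 25 70]
wkey [  0   0 254] [ 17   8 223]
yt1 [ 29 129 255] [ 29 128 255]
yt2 [ 29 133 255] [ 29 133 255]
ykey [ 29 137 255] [ 25 163 246]
bkey [121  90 240] [120  88 241]
bt [114 176 243] [114 174 243]
rkey [178 124 242] [178 175 240]
rt [  2 178 249] [  2 174 249]
```

```bash
python3 - <<'E'
s=open('h.py').read()
s=s.replace("col=(s>140)&(v>90)","col=(s>75)&(v>90); g=np.median(v[290:310,220:300])").replace("(s<60)&(v>150)","(s<40)&(v>1.3*g)").replace("(v<45)","(v<.62*g)")
open('h.py','w').write(s)
E
python3 - <<'E'
from h import *
c=eyes.camera("top");m=masks(c["pixels"]);print(c["pixels"].mean())
cv2.imwrite("pics/top1.png",c["pixels"][:,:,::-1])
for k,b,z in (("red","R",7),("blue","B",7),("yellow","Y",7),("white","W",7)): print("tray",k,rect(c,m[k],BOX[b],z/1000))
print("mat",rect(c,m["black"]|m["white"],BOX["M"],.003))
for k,b in (("yellow","R"),("red","B"),("blue","Y"),("white","M")): print("key",k,rect(c,m[k],BOX[b],.019))
E
```

```text
104.80270894368489
tray red [641.4 127.5 113.8  83.8 -11.3]
tray blue [ 631.6 -135.   114.6   84.5   -5.4]
tray yellow [457.8 228.9 116.5  86.8 -14.5]
tray white [445.9 -18.5 116.3  86.2   1. ]
mat [ 434.1 -211.1  110.9   82.    -2.7]
key yellow [ 6.37e+02  1.26e+02  7.52e+01  3.89e+01 -6.00e-01]
key red [ 633.6 -137.5   72.8   36.9  -12.7]
key blue [456.2 232.5  70.7  37.1 -27.1]
key white [ 429.6 -212.1   75.6   39.3    2.7]
```

View pics/top1.png

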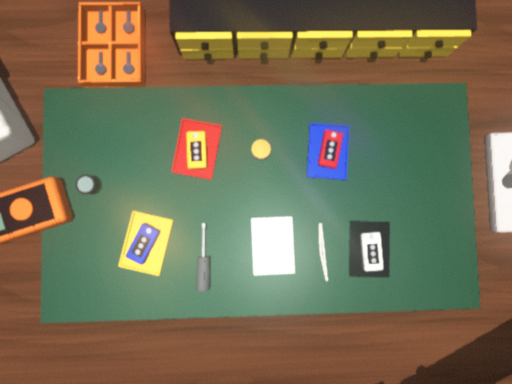

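Outlines match the given sizes to about 3% and every spot is within reach. The picture is unchanged from the first one. Next I'll compute the approach to the white key.

```bash
cat >> h.py <<'E'
from scipy.spatial.transform import Rotation as Ro
def go(x,y,z,yaw):
    "one row (without the opening) to TCP x,y,z mm, tool x at yaw deg (mod 180), tool down"
    s=monitor.read_state();A=np.array(s["tool_rot"])
    cur=np.degrees(np.arctan2(A[1,0],A[0,0])); yaw=cur+(yaw-cur+90)%180-90
    D=(Ro.from_euler('z',yaw,degrees=True)*Ro.from_euler('x',180,degrees=True)).as_matrix()
    d=A.T@(np.array([x,y,z])-np.array(s["tcp_pos"])*1000)
    print((x,y,z,round(yaw,1)),np.round(d,1),np.round(Ro.from_matrix(A.T@D).as_rotvec(degrees=True),1), "j7",s["joints"][6].round(1))
E
python3 - <<'E'
from h import *
go(429.6,-212,250,2.7);go(429.6,-212,177,2.7)
E
```

```text
(429.6, -212, 250, np.float64(2.7)) [ 303.3 -254.   154.5] [-0.1  0.  21.8] j7 -2.7
(429.6, -212, 177, np.float64(2.7)) [ 303.3 -253.9  227.5] [-0.1  0.  21.8] j7 -2.7
```

Units first: shifts go in shares of 800 mm and turns go in shares of 120 degrees. So 303 mm / 800 = 0.3788, -254 mm / 800 = -0.3175, 21.8 degrees / 120 = 0.1817.

Request:
{"name": "drive_tool", "arguments": {
  "deltas": [
    [0.3788, -0.3175, 0.1925, 0, 0, 0.1817, 60],
    [0.3788, -0.3175, 0.1925, 0, 0, 0.1817, 60],
    [0.3788, -0.3175, 0.1925, 0, 0, 0.1817, 60],
    [0.3788, -0.3175, 0.1925, 0, 0, 0.1817, 60],
    [0.3788, -0.3175, 0.1925, 0, 0, 0.1817, 60],
    [0.3788, -0.3175, 0.1925, 0, 0, 0.1817, 60],
    [0.3788, -0.3175, 0.1925, 0, 0, 0.1817, 60],
    [0.3788, -0.3175, 0.1925, 0, 0, 0.1817, 60],
    [0.3788, -0.3175, 0.1925, 0, 0, 0.1817, 60],
    [0.3788, -0.3175, 0.1925, 0, 0, 0.1817, 60],
    [0.3788, -0.3175, 0.1925, 0, 0, 0.1817, 60],
    [0.3788, -0.3175, 0.1925, 0, 0, 0.1817, 60],
    [0.3788, -0.3175, 0.1925, 0, 0, 0.1817, 60],
    [0.3788, -0.3175, 0.1925, 0, 0, 0.1817, 60],
    [0.3788, -0.3175, 0.1925, 0, 0, 0.1817, 60],
    [0.3788, -0.3175, 0.1925, 0, 0, 0.1817, 60]
  ],
  "squeeze": 30
}}

```text
clock: 1.58
tcp_pos: [0.429, -0.2137, 0.2512]
tool_rot: [[0.999, 0.044, 0.001], [0.044, -0.999, -0.001], [0.001, 0.001, -1.0]]
force: [0.1, -0.2, 0.1]
opening: 0.0601
finger_force: 0.0
```

```bash
python3 - <<'E'
from h import *
go(429.6,-212,177,2.7)
c=eyes.camera("side");cv2.imwrite("pics/s1.png",c["pixels"][:,:,::-1])
E
```

```text
(429.6, -212, 177, np.float64(2.7)) [ 0.6 -1.7 74.2] [ 0.  -0.  -0.2] j7 -67.3
```

View pics/s1.png

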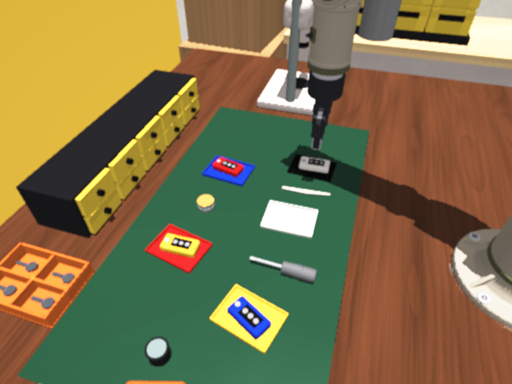

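The gripper hovers straight above the white key at (315,163). I'll descend, grip, then lift.

Scaled: 74 mm / 800 = 0.0925, -1.7 mm / 800 = -0.0021.

Request:
{"name": "drive_tool", "arguments": {
  "deltas": [
    [0.0006, -0.0021, 0.05, 0, 0, 0, 60],
    [0.0006, -0.0021, 0.075, 0, 0, 0, 60],
    [0.0006, -0.0021, 0.0875, 0, 0, 0, 60],
    [0.0006, -0.0021, 0.0925, 0, 0, 0, 60],
    [0.0006, -0.0021, 0.0925, 0, 0, 0, 60],
    [0.0006, -0.0021, 0.0925, 0, 0, 0, 34],
    [0.0006, -0.0021, 0.0925, 0, 0, 0, 34],
    [0.0006, -0.0021, 0.0925, 0, 0, 0, 34],
    [0.0006, -0.0021, 0.0925, 0, 0, 0, 34],
    [0.0006, -0.0021, 0.0925, 0, 0, 0, 34],
    [0.0006, -0.0021, 0.0925, 0, 0, 0, 34]
  ]
}}

```text
clock: 2.55
tcp_pos: [0.4306, -0.2109, 0.1782]
tool_rot: [[0.999, 0.046, 0.003], [0.046, -0.999, -0.001], [0.003, 0.001, -1.0]]
force: [-0.3, -0.2, 6.3]
opening: 0.0374
finger_force: 31.1
```

Scaled: -60 mm / 800 = -0.075, -40 mm / 800 = -0.05.

Request:
{"name": "drive_tool", "arguments": {
  "deltas": [
    [0, 0, -0.0063, 0, 0, 0, 30],
    [0, 0, -0.0188, 0, 0, 0, 30],
    [0, 0, -0.05, 0, 0, 0, 30],
    [0, 0, -0.075, 0, 0, 0, 30],
    [0, 0, -0.075, 0, 0, 0, 30]
  ]
}}

```text
clock: 2.97
tcp_pos: [0.4313, -0.211, 0.2414]
tool_rot: [[0.999, 0.046, 0.006], [0.046, -0.999, -0.003], [0.006, 0.003, -1.0]]
force: [1.5, -0.5, -0.5]
opening: 0.0372
finger_force: 30.3
```

```bash
python3 - <<'E'
from h import *
go(446,-18.5,236,1.0);go(446,-18.5,180,1.0)
c=eyes.camera("side");cv2.imwrite("pics/s2.png",cv2.resize(c["pixels"][80:260,220:400,::-1],None,fx=3,fy=3))
E
```

```text
(446, -18.5, 236, np.float64(1.0)) [  23.6 -191.7    5. ] [ 0.2 -0.4  1.7] j7 -67.7
(446, -18.5, 180, np.float64(1.0)) [  23.2 -191.8   61. ] [ 0.2 -0.4  1.7] j7 -67.7
```

View pics/s2.png

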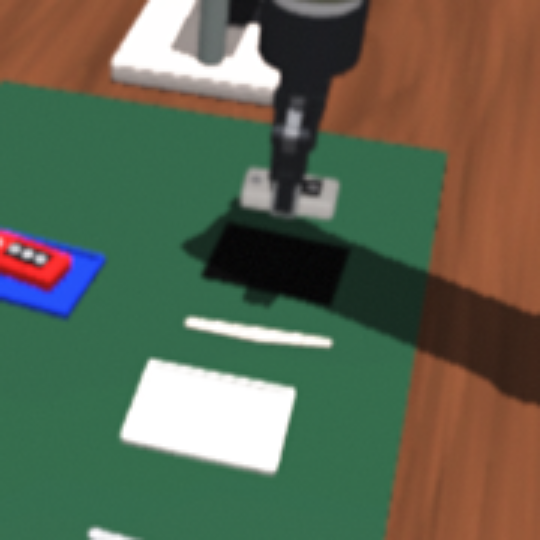

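The white key is held level. The closing force of about 6 N shows the tips touched the mat, so I'll grip a bit higher on the rest. Carrying it to the white tray now.

Scaled: -191.8 mm / 800 = -0.2398, -191.7 mm / 800 = -0.2396, 1.7 degrees / 120 = 0.0142.

Request:
{"name": "drive_tool", "arguments": {
  "deltas": [
    [0.01, -0.08, 0.0038, 0.0017, -0.0033, 0.0142, 30],
    [0.015, -0.12, 0.005, 0.0017, -0.0033, 0.0142, 30],
    [0.0213, -0.1725, 0.0063, 0.0017, -0.0033, 0.0142, 30],
    [0.0263, -0.2125, 0.0063, 0.0017, -0.0033, 0.0142, 30],
    [0.0294, -0.2325, 0.0063, 0.0017, -0.0033, 0.0142, 30],
    [0.0294, -0.2396, 0.0063, 0.0017, -0.0033, 0.0142, 30],
    [0.0294, -0.2396, 0.0063, 0.0017, -0.0033, 0.0142, 30],
    [0.0293, -0.2396, 0.0375, 0.0017, -0.0033, 0.0142, 30],
    [0.0291, -0.2396, 0.06, 0.0017, -0.0033, 0.0142, 30],
    [0.029, -0.2398, 0.0688, 0.0017, -0.0033, 0.0142, 30],
    [0.029, -0.2398, 0.0725, 0.0017, -0.0033, 0.0142, 30],
    [0.029, -0.2398, 0.0725, 0.0017, -0.0033, 0.0142, 30]
  ]
}}

```text
clock: 4.02
tcp_pos: [0.4437, -0.0192, 0.1786]
tool_rot: [[1.0, 0.015, -0.009], [0.015, -1.0, 0.003], [-0.009, -0.003, -1.0]]
force: [-0.3, 0.5, -0.1]
opening: 0.0375
finger_force: 30.7
```

```bash
python3 - <<'E'
from h import *
go(446,-18.5,178.7,1.0);print(monitor.read_state()["force"])
E
```

```text
(446, -18.5, 178.7, np.float64(1.0)) [ 2.3 -0.7 -0.2] [-0.2  0.5 -0.2] j7 -96.6
[-0.29178441  0.49398948 -0.12196429]
```

Scaled: -100 mm / 800 = -0.125, 2.3 mm / 800 = 0.0029, 0.5 degrees / 120 = 0.0042.

Request:
{"name": "drive_tool", "arguments": {
  "deltas": [
    [0.0029, -0.0009, 0, -0.0017, 0.0042, -0.0017, 30],
    [0.0029, -0.0009, 0, -0.0017, 0.0042, -0.0017, 30],
    [0.0029, -0.0009, 0.0004, -0.0017, 0.0042, -0.0017, 44],
    [0.0029, -0.0009, 0.0004, -0.0017, 0.0042, -0.0017, 44],
    [0.0029, -0.0009, 0.0004, -0.0017, 0.0042, -0.0017, 44],
    [0.0029, -0.0009, 0.0004, -0.0017, 0.0042, -0.0017, 44],
    [0.0029, -0.0009, -0.0125, -0.0017, 0.0042, -0.0017, 44],
    [0.0029, -0.0009, -0.0375, -0.0017, 0.0042, -0.0017, 44],
    [0.0029, -0.0009, -0.0813, -0.0017, 0.0042, -0.0017, 50],
    [0.0029, -0.0009, -0.125, -0.0017, 0.0042, -0.0017, 60],
    [0.0029, -0.0009, -0.125, -0.0017, 0.0042, -0.0017, 60],
    [0.0029, -0.0009, -0.125, -0.0017, 0.0042, -0.0017, 60]
  ]
}}

```text
clock: 5.02
tcp_pos: [0.448, -0.0173, 0.2817]
tool_rot: [[1.0, 0.02, 0.007], [0.02, -1.0, -0.001], [0.007, 0.001, -1.0]]
force: [-0.2, -0.2, -0.5]
opening: 0.0597
finger_force: 0.0
```

```bash
python3 - <<'E'
from h import *
go(633,-137,250,-12.7);go(633,-137,184,-12.7)
E
```

```text
(633, -137, 250, np.float64(-12.7)) [182.3 123.3  33.1] [-0.  -0.4 13.9] j7 -93.2
(633, -137, 184, np.float64(-12.7)) [181.8 123.3  99.1] [-0.  -0.4 13.9] j7 -93.2
```

Scaled: 182 mm / 800 = 0.2275, 123 mm / 800 = 0.1538, 14 degrees / 120 = 0.1167.

Request:
{"name": "drive_tool", "arguments": {
  "deltas": [
    [0.2275, 0.1538, 0.0413, 0, -0.0033, 0.1167, 60],
    [0.2275, 0.1538, 0.0413, 0, -0.0033, 0.1167, 60],
    [0.2275, 0.1538, 0.0413, 0, -0.0033, 0.1167, 60],
    [0.2275, 0.1538, 0.0413, 0, -0.0033, 0.1167, 60],
    [0.2275, 0.1538, 0.0413, 0, -0.0033, 0.1167, 60],
    [0.2275, 0.1538, 0.0413, 0, -0.0033, 0.1167, 60],
    [0.2275, 0.1538, 0.0413, 0, -0.0033, 0.1167, 60],
    [0.2275, 0.1538, 0.0413, 0, -0.0033, 0.1167, 60],
    [0.2275, 0.1538, 0.0413, 0, -0.0033, 0.1167, 60],
    [0.2275, 0.1538, 0.0413, 0, -0.0033, 0.1167, 60]
  ]
}}

```text
clock: 5.85
tcp_pos: [0.631, -0.1356, 0.2461]
tool_rot: [[0.975, -0.221, -0.006], [-0.221, -0.975, 0.001], [-0.006, 0.0, -1.0]]
force: [0.8, -0.1, 0.6]
opening: 0.0605
finger_force: 0.0
```

```bash
python3 - <<'E'
from h import *
c=eyes.camera("top");m=masks(c["pixels"]);cv2.imwrite("pics/t2.png",c["pixels"][:,:,::-1])
print("mat",rect(c,m["black"],BOX["M"],.003))
go(633,-137,184,-12.7)
E
```

```text
mat [ 436.1 -187.3  132.3   63.9   -1.7]
(633, -137, 184, np.float64(-12.7)) [ 2.5  0.8 62.4] [ 0.   0.3 -0.1] j7 -98.5
```

View pics/t2.png

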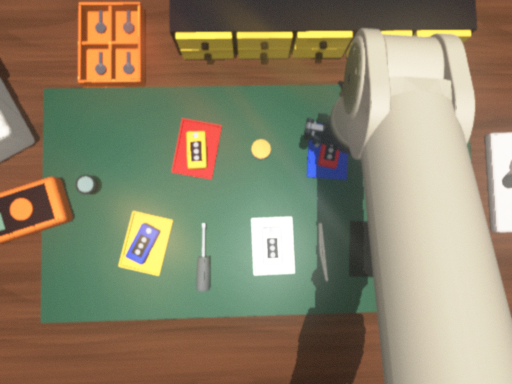

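The white key lies centred in its tray: buttons at (272,247), tray at (273,246). Now grasping red.

Scaled: 62.4 mm / 800 = 0.078, 2.5 mm / 800 = 0.0031, 0.3 degrees / 120 = 0.0025.

Request:
{"name": "drive_tool", "arguments": {
  "deltas": [
    [0.0031, 0.001, 0.0375, 0, 0.0025, 0, 60],
    [0.0031, 0.001, 0.0625, 0, 0.0025, 0, 60],
    [0.0031, 0.001, 0.0738, 0, 0.0025, 0, 60],
    [0.0031, 0.001, 0.078, 0, 0.0025, 0, 60],
    [0.0031, 0.001, 0.078, 0, 0.0025, 0, 60],
    [0.0031, 0.001, 0.078, 0, 0.0025, 0, 60],
    [0.0031, 0.001, 0.078, 0, 0.0025, 0, 34],
    [0.0031, 0.001, 0.078, 0, 0.0025, 0, 34],
    [0.0031, 0.001, 0.078, 0, 0.0025, 0, 34],
    [0.0031, 0.001, 0.078, 0, 0.0025, 0, 34],
    [0.0031, 0.001, 0.078, 0, 0.0025, 0, 34],
    [0.0031, 0.001, 0.078, 0, 0.0025, 0, 34]
  ]
}}

```text
clock: 6.9
tcp_pos: [0.6342, -0.1381, 0.1853]
tool_rot: [[0.975, -0.222, 0.002], [-0.222, -0.975, -0.001], [0.003, 0.0, -1.0]]
force: [-1.6, 0.2, 6.6]
opening: 0.0367
finger_force: 30.6
```

Scaled: -62 mm / 800 = -0.0775, -40 mm / 800 = -0.05.

Request:
{"name": "drive_tool", "arguments": {
  "deltas": [
    [0, 0, -0.0063, 0, 0, 0, 30],
    [0, 0, -0.0188, 0, 0, 0, 30],
    [0, 0, -0.05, 0, 0, 0, 30],
    [0, 0, -0.0775, 0, 0, 0, 30],
    [0, 0, -0.0775, 0, 0, 0, 30],
    [0, 0, -0.0775, 0, 0, 0, 30],
    [0, 0, -0.0775, 0, 0, 0, 30]
  ]
}}

```text
clock: 7.48
tcp_pos: [0.6334, -0.138, 0.2458]
tool_rot: [[0.975, -0.222, -0.0], [-0.222, -0.975, -0.001], [-0.0, 0.001, -1.0]]
force: [-0.2, 1.2, -0.9]
opening: 0.0368
finger_force: 30.2
```

```bash
python3 - <<'E'
from h import *
go(434,-211,246,-2.7);go(434,-211,190,-2.7)
E
```

```text
(434, -211, 246, np.float64(-2.7)) [-178.2  115.5   -0.2] [  0.    0.  -10.1] j7 -98.5
(434, -211, 190, np.float64(-2.7)) [-178.2  115.4   55.8] [  0.    0.  -10.1] j7 -98.5
```

Scaled: -178 mm / 800 = -0.2225, 115.5 mm / 800 = 0.1444, -10 degrees / 120 = -0.0833.

Request:
{"name": "drive_tool", "arguments": {
  "deltas": [
    [-0.025, 0.0163, 0, 0, 0, -0.025, 30],
    [-0.0688, 0.045, 0, 0, 0, -0.0583, 30],
    [-0.1113, 0.0725, 0, 0, 0, -0.0833, 30],
    [-0.1538, 0.1, 0, 0, 0, -0.0833, 30],
    [-0.1938, 0.125, 0, 0, 0, -0.0833, 30],
    [-0.215, 0.1388, 0, 0, 0, -0.0833, 30],
    [-0.2225, 0.1444, 0, 0, 0, -0.0833, 30],
    [-0.2225, 0.1444, 0, 0, 0, -0.0833, 30],
    [-0.2225, 0.1444, 0.0313, 0, 0, -0.0833, 30],
    [-0.2225, 0.1444, 0.0563, 0, 0, -0.0833, 30],
    [-0.2225, 0.1444, 0.0675, 0, 0, -0.0833, 30],
    [-0.2225, 0.1444, 0.0713, 0, 0, -0.0833, 30],
    [-0.2225, 0.1444, 0.0713, 0, 0, -0.0833, 30],
    [-0.2225, 0.1444, 0.0713, 0, 0, -0.0833, 30],
    [-0.2225, 0.1444, 0.0713, 0, 0, -0.0833, 30]
  ]
}}

```text
clock: 8.73
tcp_pos: [0.4351, -0.2111, 0.1896]
tool_rot: [[0.999, -0.049, 0.001], [-0.049, -0.999, -0.001], [0.001, 0.001, -1.0]]
force: [-0.5, 0.3, -0.3]
opening: 0.0366
finger_force: 30.2
```

```bash
python3 - <<'E'
from h import *
go(434,-211,185.5,-2.7)
E
```

```text
(434, -211, 185.5, np.float64(-2.7)) [-1.2 -0.   4.1] [ 0.1 -0.1 -0.1] j7 -75.5
```

Scaled: -90 mm / 800 = -0.1125, -65 mm / 800 = -0.0813.

Request:
{"name": "drive_tool", "arguments": {
  "deltas": [
    [-0.0013, 0, 0.0025, 0, 0, 0, 30],
    [-0.0013, 0, 0.005, 0, 0, 0, 30],
    [-0.0013, 0, 0.005, 0, 0, 0, 30],
    [-0.0013, 0, 0.005, 0, 0, 0, 30],
    [-0.0013, 0, 0.005, 0, 0, 0, 44],
    [-0.0013, 0, 0.005, 0, 0, 0, 44],
    [-0.0013, 0, 0.005, 0, 0, 0, 44],
    [-0.0013, 0, 0.005, 0, 0, 0, 44],
    [-0.0013, 0, -0.0075, 0, 0, 0, 44],
    [-0.0013, 0, -0.0375, 0, 0, 0, 44],
    [-0.0013, 0, -0.0813, 0, 0, 0, 50],
    [-0.0013, 0, -0.1125, 0, 0, 0, 60],
    [-0.0013, 0, -0.1125, 0, 0, 0, 60],
    [-0.0013, 0, -0.1125, 0, 0, 0, 60]
  ]
}}

```text
clock: 9.9
tcp_pos: [0.4339, -0.2112, 0.2809]
tool_rot: [[0.999, -0.05, 0.004], [-0.05, -0.999, -0.002], [0.004, 0.002, -1.0]]
force: [0.8, 0.7, 0.6]
opening: 0.06
finger_force: 0.0
```

```bash
python3 - <<'E'
from h import *
go(456,231.5,255,-27)
E
```

```text
(456, 231.5, 255, np.float64(-27.0)) [  -0.  -443.3   24.9] [ 0.1 -0.2 24.2] j7 -73.4
```

Scaled: -443 mm / 800 = -0.5538, 25 mm / 800 = 0.0313, 24 degrees / 120 = 0.2.

Request:
{"name": "drive_tool", "arguments": {
  "deltas": [
    [0, -0.5538, 0.0313, 0, 0, 0.2, 60],
    [0, -0.5538, 0.0313, 0, 0, 0.2, 60],
    [0, -0.5538, 0.0313, 0, 0, 0.2, 60],
    [0, -0.5538, 0.0313, 0, 0, 0.2, 60],
    [0, -0.5538, 0.0313, 0, 0, 0.2, 60],
    [0, -0.5538, 0.0313, 0, 0, 0.2, 60],
    [0, -0.5538, 0.0313, 0, 0, 0.2, 60],
    [0, -0.5538, 0.0313, 0, 0, 0.2, 60],
    [0, -0.5538, 0.0313, 0, 0, 0.2, 60],
    [0, -0.5538, 0.0313, 0, 0, 0.2, 60],
    [0, -0.5538, 0.0313, 0, 0, 0.2, 60],
    [0, -0.5538, 0.0313, 0, 0, 0.2, 60],
    [0, -0.5538, 0.0313, 0, 0, 0.2, 60],
    [0, -0.5538, 0.0313, 0, 0, 0.2, 60],
    [0, -0.5538, 0.0313, 0, 0, 0.2, 60],
    [0, -0.5538, 0.0313, 0, 0, 0.2, 60]
  ]
}}

```text
clock: 11.23
tcp_pos: [0.4556, 0.2297, 0.2531]
tool_rot: [[0.891, -0.454, -0.001], [-0.454, -0.891, -0.002], [0.0, 0.002, -1.0]]
force: [-0.7, -0.5, 0.1]
opening: 0.0601
finger_force: 0.0
```

```bash
python3 - <<'E'
from h import *
go(456,231.5,184,-27)
c=eyes.camera("top");m=masks(c["pixels"])
print("red",rect(c,m["red"],BOX["M"],.019))
print("white tray",rect(c,m["white"],BOX["W"],.007))
E
```

```text
(456, 231.5, 184, np.float64(-27.0)) [-0.5 -1.9 69.1] [ 0.1 -0.   0. ] j7 -156.2
red [ 434.3 -209.6   79.6   43.4   -2.4]
white tray [445.7 -18.8 117.5  86.9   1. ]
```

The red key is parked on the mat at (434,-210), 3 mm or less from its centre. Grasping blue.

Scaled: 69 mm / 800 = 0.0863, 66 mm / 800 = 0.0825.

Request:
{"name": "drive_tool", "arguments": {
  "deltas": [
    [-0.0006, -0.0024, 0.0438, 0, 0, 0, 60],
    [-0.0006, -0.0024, 0.0713, 0, 0, 0, 60],
    [-0.0006, -0.0024, 0.0825, 0, 0, 0, 60],
    [-0.0006, -0.0024, 0.0863, 0, 0, 0, 60],
    [-0.0006, -0.0024, 0.0863, 0, 0, 0, 60],
    [-0.0006, -0.0024, 0.0863, 0, 0, 0, 60],
    [-0.0006, -0.0024, 0.0863, 0, 0, 0, 34],
    [-0.0006, -0.0024, 0.0863, 0, 0, 0, 34],
    [-0.0006, -0.0024, 0.0863, 0, 0, 0, 34],
    [-0.0006, -0.0024, 0.0863, 0, 0, 0, 34],
    [-0.0006, -0.0024, 0.0863, 0, 0, 0, 34],
    [-0.0006, -0.0024, 0.0863, 0, 0, 0, 34]
  ]
}}

```text
clock: 12.28
tcp_pos: [0.4563, 0.2336, 0.1859]
tool_rot: [[0.892, -0.452, 0.002], [-0.452, -0.892, 0.0], [0.002, -0.001, -1.0]]
force: [-2.3, -0.1, 4.0]
opening: 0.037
finger_force: 29.7
```

Scaled: -65 mm / 800 = -0.0813, -40 mm / 800 = -0.05.

Request:
{"name": "drive_tool", "arguments": {
  "deltas": [
    [0, 0, -0.0063, 0, 0, 0, 30],
    [0, 0, -0.0188, 0, 0, 0, 30],
    [0, 0, -0.05, 0, 0, 0, 30],
    [0, 0, -0.0813, 0, 0, 0, 30],
    [0, 0, -0.0813, 0, 0, 0, 30],
    [0, 0, -0.0813, 0, 0, 0, 30],
    [0, 0, -0.0813, 0, 0, 0, 30]
  ]
}}

```text
clock: 12.87
tcp_pos: [0.4557, 0.2333, 0.2499]
tool_rot: [[0.892, -0.452, 0.001], [-0.452, -0.892, -0.0], [0.001, 0.0, -1.0]]
force: [-0.4, 0.1, -0.9]
opening: 0.0371
finger_force: 30.4
```

```bash
python3 - <<'E'
from h import *
go(631.6,-135,250,-5.4)
E
```

```text
(631.6, -135, 250, np.float64(-5.4)) [3.233e+02 2.491e+02 1.000e-01] [  0.   -0.  -21.5] j7 -156.7
```

Scaled: 323 mm / 800 = 0.4038, 318 mm / 800 = 0.3975, -21.5 degrees / 120 = -0.1792.

Request:
{"name": "drive_tool", "arguments": {
  "deltas": [
    [0.015, 0.0113, 0, 0, 0, -0.0167, 30],
    [0.045, 0.035, 0, 0, 0, -0.0417, 30],
    [0.0788, 0.0613, 0, 0, 0, -0.0667, 30],
    [0.1125, 0.0863, 0, 0, 0, -0.0917, 30],
    [0.1463, 0.1125, 0, 0, 0, -0.1167, 30],
    [0.18, 0.1388, 0, 0, 0, -0.1417, 30],
    [0.2138, 0.165, 0, 0, 0, -0.1667, 30],
    [0.2475, 0.1913, 0, 0, 0, -0.1792, 30],
    [0.2813, 0.2163, 0, 0, 0, -0.1792, 30],
    [0.315, 0.2425, 0, 0, 0, -0.1792, 30],
    [0.3488, 0.2688, 0, 0, 0, -0.1792, 30],
    [0.38, 0.2925, 0, 0, 0, -0.1792, 30],
    [0.3975, 0.3063, 0, 0, 0, -0.1792, 30],
    [0.4038, 0.3113, 0, 0, 0, -0.1792, 30],
    [0.4038, 0.3113, 0.025, 0, 0, -0.1792, 30],
    [0.4038, 0.3113, 0.0563, 0, 0, -0.1792, 30],
    [0.4038, 0.3113, 0.07, 0, 0, -0.1792, 30],
    [0.4038, 0.3113, 0.075, 0, 0, -0.1792, 30],
    [0.4038, 0.3113, 0.075, 0, 0, -0.1792, 30],
    [0.4038, 0.3113, 0.075, 0, 0, -0.1792, 30]
  ]
}}

```text
clock: 14.53
tcp_pos: [0.6317, -0.1341, 0.1903]
tool_rot: [[0.996, -0.092, 0.0], [-0.092, -0.996, -0.0], [0.0, 0.0, -1.0]]
force: [0.5, -0.1, -0.5]
opening: 0.037
finger_force: 30.4
```

```bash
python3 - <<'E'
from h import *
go(631.6,-135,186,-5.4)
E
```

```text
(631.6, -135, 186, np.float64(-5.4)) [-0.   0.9  4.3] [ 0.  -0.   0.1] j7 -96.7
```

Scaled: -60 mm / 800 = -0.075, 4.3 mm / 800 = 0.0054.

Request:
{"name": "drive_tool", "arguments": {
  "deltas": [
    [0, 0.0013, 0.0025, 0, 0, 0, 30],
    [0, 0.0013, 0.005, 0, 0, 0, 30],
    [0, 0.0013, 0.0054, 0, 0, 0, 30],
    [0, 0.0013, 0.0054, 0, 0, 0, 30],
    [0, 0.0013, 0.0054, 0, 0, 0, 44],
    [0, 0.0013, 0.0054, 0, 0, 0, 44],
    [0, 0.0013, 0.0054, 0, 0, 0, 44],
    [0, 0.0013, 0.0054, 0, 0, 0, 44],
    [0, 0.0013, -0.0075, 0, 0, 0, 44],
    [0, 0.0013, -0.0375, 0, 0, 0, 44],
    [0, 0.0013, -0.075, 0, 0, 0, 50],
    [0, 0.0013, -0.075, 0, 0, 0, 60],
    [0, 0.0013, -0.075, 0, 0, 0, 60]
  ]
}}

```text
clock: 15.62
tcp_pos: [0.6324, -0.1356, 0.2529]
tool_rot: [[0.996, -0.093, 0.005], [-0.093, -0.996, -0.001], [0.005, 0.001, -1.0]]
force: [0.7, 1.0, -0.5]
opening: 0.0601
finger_force: 0.0
```

```bash
python3 - <<'E'
from h import *
go(637,126,250,-0.6)
E
```

```text
(637, 126, 250, np.float64(-0.6)) [ -19.8 -260.9    2.6] [ 0.1 -0.3 -4.7] j7 -95.4
```

Scaled: -261 mm / 800 = -0.3263, -20 mm / 800 = -0.025, -4.7 degrees / 120 = -0.0392.

Request:
{"name": "drive_tool", "arguments": {
  "deltas": [
    [-0.025, -0.3263, 0.0038, 0, 0, -0.0392, 60],
    [-0.025, -0.3263, 0.0038, 0, 0, -0.0392, 60],
    [-0.025, -0.3263, 0.0038, 0, 0, -0.0392, 60],
    [-0.025, -0.3263, 0.0038, 0, 0, -0.0392, 60],
    [-0.025, -0.3263, 0.0038, 0, 0, -0.0392, 60],
    [-0.025, -0.3263, 0.0038, 0, 0, -0.0392, 60],
    [-0.025, -0.3263, 0.0038, 0, 0, -0.0392, 60],
    [-0.025, -0.3263, 0.0038, 0, 0, -0.0392, 60],
    [-0.025, -0.3263, 0.0038, 0, 0, -0.0392, 60],
    [-0.025, -0.3263, 0.0038, 0, 0, -0.0392, 60],
    [-0.025, -0.3263, 0.0038, 0, 0, -0.0392, 60]
  ]
}}

```text
clock: 16.53
tcp_pos: [0.6361, 0.1239, 0.2461]
tool_rot: [[1.0, -0.014, -0.001], [-0.014, -1.0, -0.002], [-0.001, 0.002, -1.0]]
force: [-0.2, -0.2, 1.0]
opening: 0.06
finger_force: 0.0
```

```bash
python3 - <<'E'
from h import *
go(637,126,184,-0.6)
c=eyes.camera("top");cv2.imwrite("pics/t3.png",c["pixels"][:,:,::-1])
E
```

```text
(637, 126, 184, np.float64(-0.6)) [ 0.9 -2.3 62.1] [ 0.1  0.  -0.2] j7 -115.7
```

View pics/t3.png

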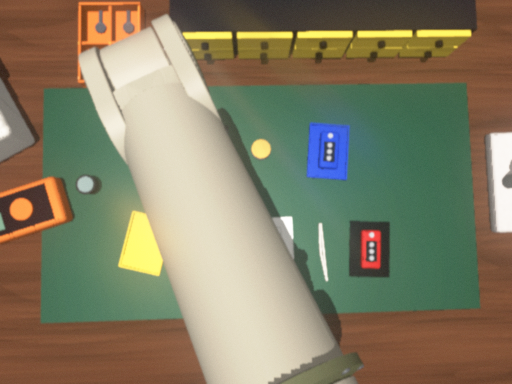

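The blue key is centred in the blue tray at (329,151) and red is on the mat at (371,249). Grasping yellow.

Scaled: 62 mm / 800 = 0.0775, -2.3 mm / 800 = -0.0029.

Request:
{"name": "drive_tool", "arguments": {
  "deltas": [
    [0.0013, -0.0029, 0.0375, 0, 0, 0, 60],
    [0.0013, -0.0029, 0.0625, 0, 0, 0, 60],
    [0.0013, -0.0029, 0.0738, 0, 0, 0, 60],
    [0.0013, -0.0029, 0.0775, 0, 0, 0, 60],
    [0.0013, -0.0029, 0.0775, 0, 0, 0, 60],
    [0.0013, -0.0029, 0.0775, 0, 0, 0, 60],
    [0.0013, -0.0029, 0.0775, 0, 0, 0, 34],
    [0.0013, -0.0029, 0.0775, 0, 0, 0, 34],
    [0.0013, -0.0029, 0.0775, 0, 0, 0, 34],
    [0.0013, -0.0029, 0.0775, 0, 0, 0, 34],
    [0.0013, -0.0029, 0.0775, 0, 0, 0, 34],
    [0.0013, -0.0029, 0.0775, 0, 0, 0, 34]
  ]
}}

```text
clock: 17.58
tcp_pos: [0.6374, 0.1285, 0.1861]
tool_rot: [[1.0, -0.011, 0.002], [-0.011, -1.0, -0.0], [0.002, 0.0, -1.0]]
force: [-0.6, -0.8, 6.9]
opening: 0.037
finger_force: 30.5
```

Scaled: -65 mm / 800 = -0.0813, -40 mm / 800 = -0.05.

Request:
{"name": "drive_tool", "arguments": {
  "deltas": [
    [0, 0, -0.0063, 0, 0, 0, 30],
    [0, 0, -0.0188, 0, 0, 0, 30],
    [0, 0, -0.05, 0, 0, 0, 30],
    [0, 0, -0.0813, 0, 0, 0, 30],
    [0, 0, -0.0813, 0, 0, 0, 30],
    [0, 0, -0.0813, 0, 0, 0, 30],
    [0, 0, -0.0813, 0, 0, 0, 30]
  ]
}}

```text
clock: 18.17
tcp_pos: [0.6367, 0.1283, 0.2497]
tool_rot: [[1.0, -0.011, -0.0], [-0.011, -1.0, -0.001], [-0.0, 0.001, -1.0]]
force: [0.3, -0.7, -0.2]
opening: 0.037
finger_force: 30.2
```

```bash
python3 - <<'E'
from h import *
go(457.8,229,250,-14.5)
E
```

```text
(457.8, 229, 250, np.float64(-14.5)) [-180.   -98.7   -0.4] [ 0.  -0.  13.9] j7 -115.9
```

Scaled: -180 mm / 800 = -0.225, -172 mm / 800 = -0.215, 14 degrees / 120 = 0.1167.

Request:
{"name": "drive_tool", "arguments": {
  "deltas": [
    [-0.0188, -0.01, 0, 0, 0, 0.025, 30],
    [-0.05, -0.0275, 0, 0, 0, 0.05, 30],
    [-0.085, -0.0463, 0, 0, 0, 0.075, 30],
    [-0.12, -0.0663, 0, 0, 0, 0.1, 30],
    [-0.155, -0.085, 0, 0, 0, 0.1167, 30],
    [-0.19, -0.1038, 0, 0, 0, 0.1167, 30],
    [-0.215, -0.1175, 0, 0, 0, 0.1167, 30],
    [-0.225, -0.1231, 0, 0, 0, 0.1167, 30],
    [-0.225, -0.1231, 0, 0, 0, 0.1167, 30],
    [-0.225, -0.1231, 0.025, 0, 0, 0.1167, 30],
    [-0.225, -0.1231, 0.0563, 0, 0, 0.1167, 30],
    [-0.225, -0.1231, 0.07, 0, 0, 0.1167, 30],
    [-0.225, -0.1231, 0.075, 0, 0, 0.1167, 30],
    [-0.225, -0.1231, 0.075, 0, 0, 0.1167, 30],
    [-0.225, -0.1231, 0.075, 0, 0, 0.1167, 30]
  ]
}}

```text
clock: 19.42
tcp_pos: [0.4586, 0.2287, 0.1898]
tool_rot: [[0.967, -0.253, -0.0], [-0.253, -0.967, -0.0], [-0.0, 0.0, -1.0]]
force: [-0.1, 0.3, -0.9]
opening: 0.0369
finger_force: 30.2
```

```bash
python3 - <<'E'
from h import *
go(457.8,229,186.2,-14.5)
E
```

```text
(457.8, 229, 186.2, np.float64(-14.5)) [-0.9 -0.1  3.6] [ 0.   0.  -0.2] j7 -146.4
```

Scaled: -65 mm / 800 = -0.0813, 3.6 mm / 800 = 0.0045.

Request:
{"name": "drive_tool", "arguments": {
  "deltas": [
    [-0.0013, 0, 0.0025, 0, 0, 0, 30],
    [-0.0013, 0, 0.0045, 0, 0, 0, 30],
    [-0.0013, 0, 0.0045, 0, 0, 0, 30],
    [-0.0013, 0, 0.0045, 0, 0, 0, 30],
    [-0.0013, 0, 0.0045, 0, 0, 0, 44],
    [-0.0013, 0, 0.0045, 0, 0, 0, 44],
    [-0.0013, 0, 0.0045, 0, 0, 0, 44],
    [-0.0013, 0, 0.0045, 0, 0, 0, 44],
    [-0.0013, 0, -0.0075, 0, 0, 0, 44],
    [-0.0013, 0, -0.0375, 0, 0, 0, 44],
    [-0.0013, 0, -0.0813, 0, 0, 0, 50],
    [-0.0013, 0, -0.0813, 0, 0, 0, 60],
    [-0.0013, 0, -0.0813, 0, 0, 0, 60]
  ]
}}

```text
clock: 20.5
tcp_pos: [0.4578, 0.2298, 0.2573]
tool_rot: [[0.968, -0.253, 0.005], [-0.253, -0.968, 0.001], [0.004, -0.003, -1.0]]
force: [0.1, -0.3, 0.1]
opening: 0.0602
finger_force: 0.0
```

```bash
python3 - <<'E'
from h import *
go(434.2,-210.3,255,-2.6)
E
```

```text
(434.2, -210.3, 255, np.float64(-2.6)) [ 88.4 431.8   1.5] [ -0.1  -0.3 -12. ] j7 -143.7
```

Scaled: 432 mm / 800 = 0.54, 88.4 mm / 800 = 0.1105, -12 degrees / 120 = -0.1.

Request:
{"name": "drive_tool", "arguments": {
  "deltas": [
    [0.1105, 0.54, 0.0019, 0, -0.0025, -0.1, 60],
    [0.1105, 0.54, 0.0019, 0, -0.0025, -0.1, 60],
    [0.1105, 0.54, 0.0019, 0, -0.0025, -0.1, 60],
    [0.1105, 0.54, 0.0019, 0, -0.0025, -0.1, 60],
    [0.1105, 0.54, 0.0019, 0, -0.0025, -0.1, 60],
    [0.1105, 0.54, 0.0019, 0, -0.0025, -0.1, 60],
    [0.1105, 0.54, 0.0019, 0, -0.0025, -0.1, 60],
    [0.1105, 0.54, 0.0019, 0, -0.0025, -0.1, 60],
    [0.1105, 0.54, 0.0019, 0, -0.0025, -0.1, 60],
    [0.1105, 0.54, 0.0019, 0, -0.0025, -0.1, 60],
    [0.1105, 0.54, 0.0019, 0, -0.0025, -0.1, 60],
    [0.1105, 0.54, 0.0019, 0, -0.0025, -0.1, 60],
    [0.1105, 0.54, 0.0019, 0, -0.0025, -0.1, 60],
    [0.1105, 0.54, 0.0019, 0, -0.0025, -0.1, 60],
    [0.1105, 0.54, 0.0019, 0, -0.0025, -0.1, 60],
    [0.1105, 0.54, 0.0019, 0, -0.0025, -0.1, 60]
  ]
}}

```text
clock: 21.83
tcp_pos: [0.4336, -0.2096, 0.2531]
tool_rot: [[0.999, -0.043, -0.006], [-0.043, -0.999, 0.001], [-0.006, -0.001, -1.0]]
force: [-0.8, -0.2, 0.3]
opening: 0.06
finger_force: 0.0
```

```bash
python3 - <<'E'
from h import *
go(434.2,-210.3,184,-2.6)
E
```

```text
(434.2, -210.3, 184, np.float64(-2.6)) [ 1.   0.7 69.1] [-0.   0.3  0.1] j7 -74.2
```

Scaled: 69 mm / 800 = 0.0863, 66 mm / 800 = 0.0825, 0.3 degrees / 120 = 0.0025.

Request:
{"name": "drive_tool", "arguments": {
  "deltas": [
    [0.0013, 0.0009, 0.0438, 0, 0.0025, 0, 60],
    [0.0013, 0.0009, 0.0713, 0, 0.0025, 0, 60],
    [0.0013, 0.0009, 0.0825, 0, 0.0025, 0, 60],
    [0.0013, 0.0009, 0.0863, 0, 0.0025, 0, 60],
    [0.0013, 0.0009, 0.0863, 0, 0.0025, 0, 60],
    [0.0013, 0.0009, 0.0863, 0, 0.0025, 0, 60],
    [0.0013, 0.0009, 0.0863, 0, 0.0025, 0, 34],
    [0.0013, 0.0009, 0.0863, 0, 0.0025, 0, 34],
    [0.0013, 0.0009, 0.0863, 0, 0.0025, 0, 34],
    [0.0013, 0.0009, 0.0863, 0, 0.0025, 0, 34],
    [0.0013, 0.0009, 0.0863, 0, 0.0025, 0, 34],
    [0.0013, 0.0009, 0.0863, 0, 0.0025, 0, 34]
  ]
}}

```text
clock: 22.83
tcp_pos: [0.4345, -0.2121, 0.1855]
tool_rot: [[0.999, -0.046, 0.002], [-0.046, -0.999, -0.001], [0.002, 0.001, -1.0]]
force: [-0.7, 0.3, 5.6]
opening: 0.0369
finger_force: 29.8
```

Scaled: -65 mm / 800 = -0.0813, -40 mm / 800 = -0.05.

Request:
{"name": "drive_tool", "arguments": {
  "deltas": [
    [0, 0, -0.0063, 0, 0, 0, 30],
    [0, 0, -0.0188, 0, 0, 0, 30],
    [0, 0, -0.05, 0, 0, 0, 30],
    [0, 0, -0.0813, 0, 0, 0, 30],
    [0, 0, -0.0813, 0, 0, 0, 30],
    [0, 0, -0.0813, 0, 0, 0, 30],
    [0, 0, -0.0813, 0, 0, 0, 30]
  ]
}}

```text
clock: 23.42
tcp_pos: [0.4338, -0.2119, 0.2496]
tool_rot: [[0.999, -0.046, 0.001], [-0.046, -0.999, -0.0], [0.001, 0.0, -1.0]]
force: [-0.4, 0.1, -1.4]
opening: 0.0368
finger_force: 30.5
```

```bash
python3 - <<'E'
from h import *
go(641.4,127.5,250,-11.4)
E
```

```text
(641.4, 127.5, 250, np.float64(-11.4)) [ 191.7 -348.7   -0.4] [ 0.  -0.   8.7] j7 -74.1
```

Scaled: -348.7 mm / 800 = -0.4359, 191.7 mm / 800 = 0.2396, 8.7 degrees / 120 = 0.0725.

Request:
{"name": "drive_tool", "arguments": {
  "deltas": [
    [0.0075, -0.0138, 0, 0, 0, 0.0083, 30],
    [0.0213, -0.0388, 0, 0, 0, 0.0167, 30],
    [0.0413, -0.075, 0, 0, 0, 0.0333, 30],
    [0.0613, -0.1113, 0, 0, 0, 0.05, 30],
    [0.0813, -0.1475, 0, 0, 0, 0.0667, 30],
    [0.1013, -0.1838, 0, 0, 0, 0.0725, 30],
    [0.1213, -0.22, 0, 0, 0, 0.0725, 30],
    [0.1413, -0.2563, 0, 0, 0, 0.0725, 30],
    [0.1613, -0.2925, 0, 0, 0, 0.0725, 30],
    [0.1813, -0.3288, 0, 0, 0, 0.0725, 30],
    [0.2013, -0.365, 0, 0, 0, 0.0725, 30],
    [0.2213, -0.4013, 0, 0, 0, 0.0725, 30],
    [0.2338, -0.425, 0, 0, 0, 0.0725, 30],
    [0.2396, -0.4359, 0, 0, 0, 0.0725, 30],
    [0.2396, -0.4359, 0.0188, 0, 0, 0.0725, 30],
    [0.2396, -0.4359, 0.05, 0, 0, 0.0725, 30],
    [0.2396, -0.4359, 0.0688, 0, 0, 0.0725, 30],
    [0.2396, -0.4359, 0.0744, 0, 0, 0.0725, 30],
    [0.2396, -0.4359, 0.0744, 0, 0, 0.0725, 30],
    [0.2396, -0.4359, 0.0744, 0, 0, 0.0725, 30]
  ]
}}

```text
clock: 25.08
tcp_pos: [0.6414, 0.127, 0.1897]
tool_rot: [[0.98, -0.197, -0.001], [-0.197, -0.98, -0.0], [-0.001, 0.0, -1.0]]
force: [0.4, -0.2, 0.4]
opening: 0.0372
finger_force: 30.5
```

```bash
python3 - <<'E'
from h import *
go(641.4,127.5,185.7,-11.4)
E
```

```text
(641.4, 127.5, 185.7, np.float64(-11.4)) [-0.1 -0.5  4. ] [0. 0. 0.] j7 -124.9
```

Scaled: -105 mm / 800 = -0.1313, -65 mm / 800 = -0.0813.

Request:
{"name": "drive_tool", "arguments": {
  "deltas": [
    [0, -0.0006, 0.0025, 0, 0, 0, 30],
    [0, -0.0006, 0.005, 0, 0, 0, 30],
    [0, -0.0006, 0.005, 0, 0, 0, 30],
    [0, -0.0006, 0.005, 0, 0, 0, 30],
    [0, -0.0006, 0.005, 0, 0, 0, 44],
    [0, -0.0006, 0.005, 0, 0, 0, 44],
    [0, -0.0006, 0.005, 0, 0, 0, 44],
    [0, -0.0006, 0.005, 0, 0, 0, 44],
    [0, -0.0006, -0.0075, 0, 0, 0, 44],
    [0, -0.0006, -0.0375, 0, 0, 0, 44],
    [0, -0.0006, -0.0813, 0, 0, 0, 50],
    [0, -0.0006, -0.1313, 0, 0, 0, 60],
    [0, -0.0006, -0.1313, 0, 0, 0, 60]
  ]
}}

```text
clock: 26.17
tcp_pos: [0.6436, 0.1291, 0.3049]
tool_rot: [[0.98, -0.197, 0.013], [-0.197, -0.98, 0.003], [0.012, -0.006, -1.0]]
force: [1.8, 1.7, 1.8]
opening: 0.0601
finger_force: 0.0
```

```bash
python3 - <<'E'
from h import *
go(450,-150,330,-5);go(300,-500,350,20)
E
```

```text
(450, -150, 330, np.float64(-5.0)) [-134.6  311.6  -28.6] [-0.3 -0.7 -6.3] j7 -123.2
(300, -500, 350, np.float64(20.0)) [-212.5  684.1  -51.7] [ -0.1  -0.8 -31.3] j7 -123.2
```

Scaled: 684 mm / 800 = 0.855, -212 mm / 800 = -0.265, -31 degrees / 120 = -0.2583.

Request:
{"name": "drive_tool", "arguments": {
  "deltas": [
    [-0.1688, 0.39, -0.0363, 0, 0, -0.05, 60],
    [-0.1688, 0.39, -0.0363, 0, 0, -0.05, 60],
    [-0.1688, 0.39, -0.0363, 0, 0, -0.05, 60],
    [-0.1688, 0.39, -0.0363, 0, 0, -0.05, 60],
    [-0.1688, 0.39, -0.0363, 0, 0, -0.05, 60],
    [-0.1688, 0.39, -0.0363, 0, 0, -0.05, 60],
    [-0.1688, 0.39, -0.0363, 0, 0, -0.05, 60],
    [-0.265, 0.855, -0.065, 0, 0, -0.2583, 60],
    [-0.265, 0.855, -0.065, 0, 0, -0.2583, 60],
    [-0.265, 0.855, -0.065, 0, 0, -0.2583, 60],
    [-0.265, 0.855, -0.065, 0, 0, -0.2583, 60],
    [-0.265, 0.855, -0.065, 0, 0, -0.2583, 60],
    [-0.265, 0.855, -0.065, 0, 0, -0.2583, 60],
    [-0.265, 0.855, -0.065, 0, 0, -0.2583, 60],
    [-0.265, 0.855, -0.065, 0, 0, -0.2583, 60],
    [-0.265, 0.855, -0.065, 0, 0, -0.2583, 60],
    [-0.265, 0.855, -0.065, 0, 0, -0.2583, 60],
    [-0.265, 0.855, -0.065, 0, 0, -0.2583, 60],
    [-0.265, 0.855, -0.065, 0, 0, -0.2583, 60],
    [-0.265, 0.855, -0.065, 0, 0, -0.2583, 60]
  ]
}}

```text
clock: 27.83
tcp_pos: [0.2971, -0.503, 0.3471]
tool_rot: [[0.943, 0.332, -0.0], [0.332, -0.943, -0.001], [-0.0, 0.001, -1.0]]
force: [0.4, 1.0, -0.5]
opening: 0.0602
finger_force: 0.0
```

```bash
python3 - <<'E'
from h import *
c=eyes.camera("top");cv2.imwrite("pics/t4.png",cv2.resize(c["pixels"][100:300,100:410,::-1],None,fx=2.5,fy=2.5))
c=eyes.camera("side");cv2.imwrite("pics/s4.png",c["pixels"][:,:,::-1])
E
```

```text
(no output)
```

View pics/t4.png

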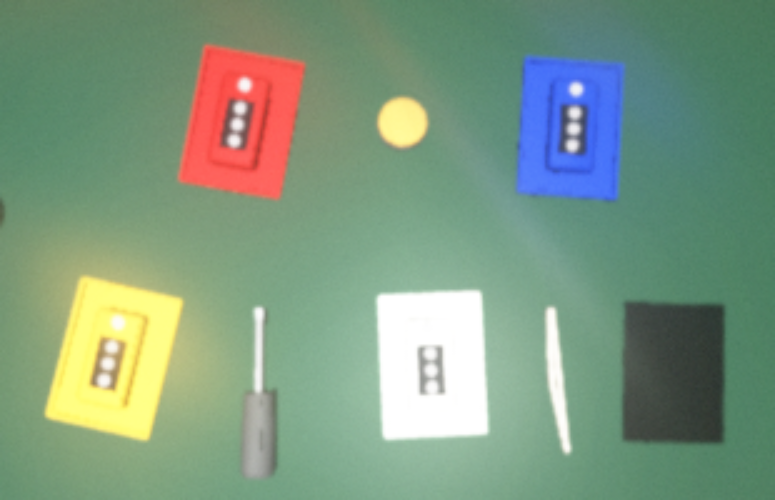

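View pics/s4.png

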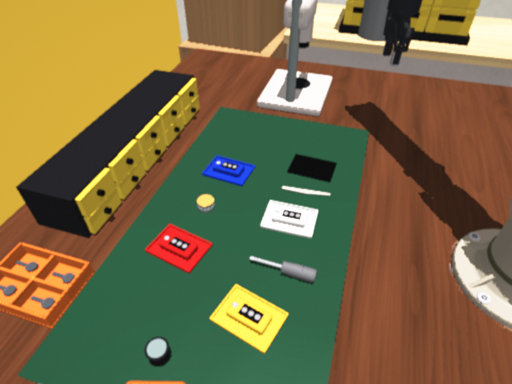

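In the crop, every key is centred and aligned in its own tray: red (239,122), blue (571,124), yellow (113,358) and white (431,368). The mat at (673,372) is empty, the side view shows the keys lying flat, and the arm is clear.

```bash
python3 -c "
from bench import bot; print(bot.close_job())"
```

```text
the job is handed in; nothing more can be done
None
```

The job is handed in: the final pictures show all four keys flat, buttons up and centred in their own trays with the mat empty, at about 28 s of the 102 s allowed (the hand-in returned no verdict).

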